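# Pull the hole punch from the light leaning stand and put it in the tray

## Task

Draw the hole punch (the tool with the broad round depth-stop disc on its shank, just below the handle) out of the light leaning stand, pulling it along its own slant so that the stand neither tips nor shifts by as much as a centimetre, and put it in the steel tray, lying wholly inside the tray's walls. Leave the stand standing with the other two tools in it, and everything else on the bench alone.

Things in the scene. Friction and masses are not known exactly. Their poses are not given: they have to be found in the camera images.
- stand: light (0.16 kg) loose grey plastic tool stand, base 120 (x) x 240 (y) x 6 mm. Origin: centre of its underside; z up, x away from the robot at yaw 0, y along its three holes (y = -90, 0, +90 mm; which tool is in which varies). All tools in it lean 30 degrees towards its -x: their axes point up along (-0.500, 0, 0.866) in its frame, tips at x = +33, z = 22 mm
- stand_mid (a point): point of the stand 40 mm above its origin. Two perforated plates between the stand's end cheeks guide the shanks with about 1.5 mm of play all round, so tools sag up to 3 degrees further over; a tool is clear of the stand after 65 mm of travel along its axis. The top edge of the upper plate is 92 mm above the bench
- punch_grip (a point): hole punch, centre of its handle; z axis from tip to handle end. 148 mm long, 0.08 kg: steel shank 14 mm in diameter, 100 mm long, carrying a steel disc (depth stop) 54 mm in diameter and 7 mm thick, 74 to 81 mm from the tip; then a round pale wooden handle 28 mm in diameter, 48 mm long, plain end. Point on the axis, 124 mm from the tip; 128 mm above the bench at the start
- punch_tip (a point): the lower end of the hole punch's steel shank, on its axis
- punch_head (a point): the centre of the handle's end face on the hole punch
- tamper_grip (a point): a tool that stays in the stand: same shank and handle as the punch, no disc, ending in a ball 33 mm in diameter (170 mm long). Point at the centre of the handle, 124 mm from the tip
- probe_grip (a point): a tool that stays in the stand: same shank and handle, no disc, plain end (148 mm long). Point at the centre of the handle, 124 mm from the tip
- tray: shallow stainless steel tray, fixed to the bench. Origin: centre of its underside; x along its long side (which runs roughly left-right as seen by the robot, x to its left), z up. Inside 296 (x) x 196 (y) mm; floor 2 mm above the bench, walls 2 mm thick and 24 mm high, with a rim out to 314 x 214 mm
- tally: bystander: grey hand tally counter, 54 x 55 x 19 mm, on the bench; origin under its centre
- timer: bystander: cream timer with three buttons, 58 x 66 x 19 mm, lying face up; origin under its centre
- labels: bystander: roll of white labels, 77 mm in diameter and 55 mm high; origin under its centre
- cap: bystander: blue bottle cap, 80 mm in diameter and 23 mm high; origin under its centre

How it is judged:
By the outcome, as a careful person would: the job done as asked, in the order asked, and still so for the second after the job is handed in, with the robot touching nothing.
It also fails if it takes over 43 s, if anything falls off the work surface, if the arm or the gripper's body presses on something with over 40 N, if the wrist force passes 120 N, or if a joint passes its speed limit or range.

## Robot

A 7-joint arm with a two-finger parallel gripper is mounted at the origin on a cart in front of the work surface, level with it; the furniture and walls round the work are solid. World frame = base frame: x ahead of the robot, y to its left, z up, the work surface at z = 0. Lengths are in m, angles in rad, forces in N, time in s.
With the tool pointing down it reaches from about 0.425 to 1.025 m from the base axis. Payload 9.4 kg.
Tool frame: the origin (TCP) lies between the finger pads; the fingertips stand 25 mm ahead of it and the grasp point (between the pads) lies 6 mm ahead of it; z points along the fingers, y is the line along which they close (so a half turn about z gives the same grasp; the last joint's range is limited). The gripper opens to 85 mm and grips with 20 to 120 N. Pads are 22 mm wide; open, the fingers measure 114 mm over their backs; the gripper's body (76 mm by 85 mm) begins 54 mm behind the grasp point. The pads swing forward as they close: fully open they stand 13 mm farther back than shut.
Start: joints at [1.123, 0.599, -0.003, 1.599, 0.002, 0.943, -0.08], TCP at [0.263, -0.676, 0.219] pointing down, gripper open.
Joint ranges: [-2.57, 2.57], [-0.35, 1.97], [-1.29, 1.29], [0.11, 2.56], [-1.05, 4.19], [0.11, 1.86], [-2.63, 2.63]. Speed limits (rad/s): [2.22, 2.22, 3.01, 3.01, 3.14, 3.14, 3.14].

## Interface

Orientations are given as a unit quaternion [w, x, y, z].
In Python, from station import robot gives the robot as it stands.
- The arm moves only by the shell command python3 -m inch 'ROWS'. ROWS is a JSON object of lists of equal length, an entry for each row: "dp": the shift along the tool's x, y, z in m, a list of three; "twist": the turn about the tool's z in degrees; "gripper": the opening, from -1 (shut) to 1 (fully open). A call has 1 to 8 rows; each row is the pose to reach, as a shift and turn from the pose commanded when the call began, along the tool's axes at that moment; what a row does not reach only later rows make up. A row lasts 1/10 s, in which the tool goes at most 50 mm and 8.59 degrees, less where a joint would pass 70% of its speed; a pose out of reach is approached as far as the arm can. A call with a gripper value outside its range is refused whole. The fingers move at their own pace and stop on an object; the grip force is fixed at half the most. Time passes only in rows, so rows that repeat a pose let the fingers close. It gives the time, the measured TCP pose, the force, the opening and the grip force at its end, in the units of the state.
- robot.sense(): the state, without advancing time (a new reading comes with each control period).
- robot.snapshot(name): name is "side" or "top"; returns (picture, depth): 400x640x3 uint8, red, green, blue; 400x640 float32, m along the optical axis (not along the pixel's ray), 0 where there is no reading.
- robot.calibration(name): a dict with "camera_matrix" (3x3 intrinsics, pixels), "dist" ([k1, k2, p1, p2, k3] as OpenCV has them; the pictures are not rectified), "cam_to_world" (4x4, takes a point from camera to world coordinates). Camera axes: x right, y down, z forward; pixel columns grow to the right and rows downward; lengths in m; the calibration is good to about 2 mm. A picture is of the moment at which its call begins. calibration takes no time and is no camera call.
- robot.hand_in(): hands the job in; it is judged then, once.
Trained networks look in the newest picture that a camera, given by its name, has taken for a name from the list of things; names that differ only in an ending like _2 or _b are one class to them, and where a whole thing is asked for, a point or a joint stands for the part that bears it (a point fixed in the world has none). Each returns a list of dicts, best first, with "conf" (0 to 1); they miss things now and then, are a little off and sometimes report something else, mostly with a low value. They report only what shows in the picture. A call takes as long as a camera call.
- robot.outline_of(camera, name): "mask" (400x640 bool, what is visible of it) and "box" ([left, top, width, height] in pixels, round what is visible of it).
- robot.mark_of(camera, name): "centre" ([row, column] in pixels: a listed point, or the origin of a listed thing).
The state is a dict: "time_s": time; "joint_positions": joint angles; "qvel": joint speeds; "tau": joint torques, N m; "ee_pos": TCP position; "tcp_rot": TCP orientation; "ft_force": force on the tool from outside, world axes, zero at the start; "moment": the same for the moment, N m; "gripper_width": opening from 0.0 (shut) to 1.0 (fully open); "finger_force": force on a finger pad.
Only numpy, scipy, OpenCV 4.12 (cv2) and the standard library are available. Lean on these libraries where they do the work, as an engineer would, in place of code of your own. Each camera call takes 0.05 s, during which the arm holds its last target. There are 200 camera calls.

## Working session

There is one attempt and no reset: what is moved stays moved. The work goes in short steps, Python scripts to look and compute and a shell command to move; the robot and the scene stay as the last step left them, time stands still between calls to the robot, and variables do not carry over. Pictures are saved under pics/ and viewed, at most 11 in all, crops included, and the job is handed in when it is done.

```bash
mkdir -p pics; ls
cat > h.py <<'E'
import numpy as np, cv2
from station import robot
from scipy.spatial.transform import Rotation as R
def rot(s):
    q=s["tcp_rot"]; return R.from_quat([q[1],q[2],q[3],q[0]]).as_matrix()
def ray(cam,rc):
    c=robot.calibration(cam); K=np.array(c["camera_matrix"]);T=np.array(c["cam_to_world"])
    p=cv2.undistortPoints(np.array([[[rc[1],rc[0]]]],float),K,np.array(c["dist"]))[0,0]
    return T[:3,3],T[:3,:3]@np.array([p[0],p[1],1])
def atz(cam,rc,z):
    o,d=ray(cam,rc); return o+d*(z-o[2])/d[2]
def atd(cam,rc,dep):
    o,d=ray(cam,rc); return o+d*dep
def tri(rc1,rc2):
    o1,d1=ray("side",rc1);o2,d2=ray("top",rc2)
    a=np.linalg.lstsq(np.c_[d1,-d2],o2-o1,rcond=None)[0]
    p,q=o1+a[0]*d1,o2+a[1]*d2; return (p+q)/2,np.linalg.norm(p-q)
def proj(cam,P):
    c=robot.calibration(cam);T=np.linalg.inv(np.array(c["cam_to_world"]))
    return cv2.projectPoints(np.atleast_2d(P).astype(float),cv2.Rodrigues(T[:3,:3])[0],T[:3,3],np.array(c["camera_matrix"]),np.array(c["dist"]))[0][:,0]
E
python3 - <<'E'
from h import *
np.set_printoptions(precision=4,suppress=True)
s=robot.sense();print(s);print(rot(s))
D={}
for c in("top","side"):
    im,d=robot.snapshot(c);cv2.imwrite(f"pics/{c}0.png",im[:,:,::-1]);D[c]=d
    print(c,np.array(robot.calibration(c)["cam_to_world"])[:3])
    for n in("stand","stand_mid","punch_grip","punch_tip","punch_head","tamper_grip","probe_grip","tray","tally","timer","labels","cap"):
        for m in robot.mark_of(c,n)[:2]:
            rc=m["centre"];r,k=int(rc[0]),int(rc[1]);z={"stand_mid":.04,"punch_grip":.128,"tamper_grip":.128,"probe_grip":.128,"punch_head":.149,"punch_tip":.022}.get(n,0)
            dd=d[r,k] if 0<=r<400 and 0<=k<640 else 0
            print(n,np.round(m["conf"],2),np.round(rc,1),"atz",atz(c,rc,z),"depth",atd(c,rc,dd) if dd else None)
E
```

```text
pics
{'time_s': 0.0, 'joint_positions': array([ 1.1233,  0.6001, -0.0026,  1.6002,  0.0018,  0.9429, -0.0798]), 'qvel': array([ 0.0013,  0.0004,  0.0012, -0.0013, -0.0003,  0.0023, -0.0013]), 'tau': array([  0.0008, -77.6433,   1.5646, -25.8001,   0.0123,   0.0091,
        -0.    ]), 'ee_pos': array([ 0.2625, -0.6752,  0.2177]), 'tcp_rot': array([-0.0008,  0.9829,  0.1844, -0.0002]), 'ft_force': array([ 0.4728, -0.2367, -0.3632]), 'moment': array([-0.0086, -0.0034, -0.0005]), 'finger_force': 0.0, 'gripper_width': 1.0019112535093035}
[[ 0.932   0.3624 -0.0007]
 [ 0.3624 -0.932   0.0014]
 [-0.0001 -0.0016 -1.    ]]
top [[-0.0079 -0.9933  0.1154  0.464 ]
 [-0.9999  0.0086  0.0053 -0.0445]
 [-0.0063 -0.1154 -0.9933  1.1231]]
stand 0.91 [230.2 388.5] atz [ 0.5005 -0.24    0.    ] depth [ 0.498  -0.2264  0.078 ]
stand_mid 0.84 [230.2 390.6] atz [ 0.4992 -0.2385  0.04  ] depth [ 0.4978 -0.2309  0.082 ]
stand_mid 0.67 [235.5 215.1] atz [0.4891 0.2204 0.04  ] depth [0.4901 0.23   0.0007]
punch_grip 0.94 [251.6 357.8] atz [ 0.4459 -0.143   0.128 ] depth [ 0.4462 -0.1414  0.1442]
punch_tip 0.64
[... 1874 characters left out ...]
52]
probe_grip 0.43 [181.4 382.4] atz [ 0.4672 -0.2321  0.128 ] depth [ 0.464  -0.2256  0.1309]
probe_grip 0.29 [197.4 298.6] atz [ 0.5794 -0.0083  0.128 ] depth [ 0.734  -0.1956  0.0163]
tray 0.9 [303.9 254.5] atz [0.4966 0.2356 0.    ] depth [0.4955 0.2366 0.0012]
tally 0.55 [265.3 369.2] atz [ 0.3813 -0.0295  0.    ] depth [ 0.3693 -0.0064  0.0176]
timer 0.64 [198.7 298.9] atz [ 0.7494 -0.2157  0.    ] depth [ 0.7286 -0.1905  0.0151]
labels 0.6 [214.7 257.9] atz [ 0.7727 -0.0529  0.    ] depth [ 0.7285 -0.0105  0.0313]
labels 0.23 [179.6 380.4] atz [ 0.6228 -0.5281  0.    ] depth [ 0.4711 -0.2269  0.134 ]
cap 0.71 [218.1 433.5] atz [ 0.3536 -0.3583  0.    ] depth [ 0.3473 -0.339   0.01  ]
```

View pics/top0.png

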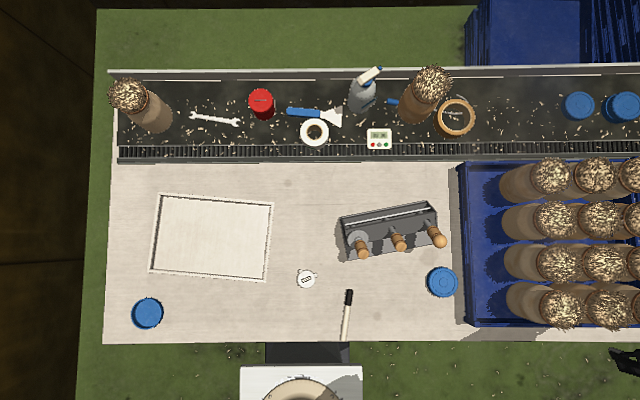

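View pics/side0.png

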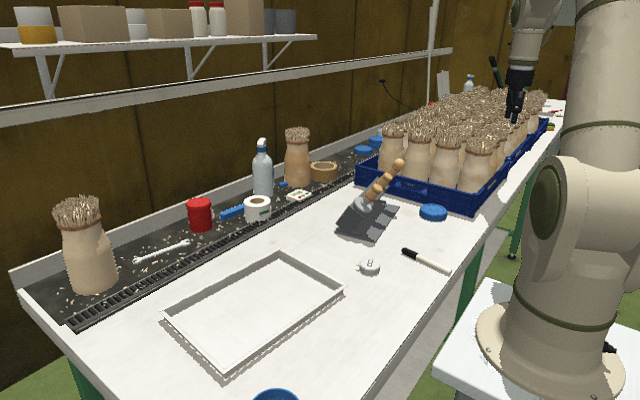

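The top view shows the stand at about (390,230). The punch with its disc is in the left (+y) hole (358,245), the probe is in the middle at (399,240), and the tamper with its ball is on the right at (437,238). The tray is at (213,236). The side view agrees. The arm is behind the jug crate on the right. Next I'll fit the tool axes to depth points.

```bash
cat > fit.py <<'E'
from h import *
from scipy.optimize import least_squares
def cloud(cam,mask,d):
    c=robot.calibration(cam);K=np.array(c["camera_matrix"]);T=np.array(c["cam_to_world"])
    r,k=np.nonzero(mask&(d>0)); p=cv2.undistortPoints(np.c_[k,r].astype(float)[:,None],K,np.array(c["dist"]))[:,0]
    z=d[r,k]; return (np.c_[p*z[:,None],z])@T[:3,:3].T+T[:3,3]
def cyl(t,r,a,b,R_):
    dx=np.c_[np.abs(t-(a+b)/2)-(b-a)/2,r-R_]
    return np.minimum(dx.max(1),0)+np.linalg.norm(np.maximum(dx,0),axis=1)
def dirn(th,yaw): return np.array([-np.sin(th)*np.cos(yaw),-np.sin(th)*np.sin(yaw),np.cos(th)])
def fit(P,x0,kind):   # x: grip xyz, lean, yaw
    def f(x):
        u=dirn(x[3],x[4]);v=P-x[:3];t=v@u+.124;r=np.linalg.norm(v-np.outer(v@u,u),axis=1)
        s=np.minimum(cyl(t,r,.1,.148,.014),cyl(t,r,0,.1,.007))
        if kind=="punch": s=np.minimum(s,cyl(t,r,.074,.081,.027))
        if kind=="tamper": s=np.minimum(s,np.hypot(t-.1535,r)-.0165)
        return s
    return least_squares(f,x0,loss="soft_l1",f_scale=.002,x_scale=[.01]*3+[.1]*2)
E
python3 - <<'E'
from fit import *
np.set_printoptions(precision=4,suppress=True)
X0={"punch":(.446,-.142,.128),"probe":(.469,-.236,.128),"tamper":(.484,-.325,.128)}
C={}
for c in("top","side"):
    im,d=robot.snapshot(c)
    for n in X0:
        o=robot.outline_of(c,n+"_grip")
        if o: m=o[0]["mask"]; P=cloud(c,m,d); C[n,c]=P; print(n,c,round(o[0]["conf"],2),o[0]["box"],len(P))
    if c=="top":
        for n in("stand","tray"):
            o=robot.outline_of(c,n)[0]; k=cv2.findContours(o["mask"].astype("uint8"),0,1)[0]; k=max(k,key=cv2.contourArea)
            b=cv2.boxPoints(cv2.minAreaRect(k)); print(n,o["conf"],[np.round(atz(c,(y,x),.024 if n=="tray" else 0)[:2],4) for x,y in b])
        A=cloud(c,np.ones_like(d,bool),d)
        for y0 in(-.9,-.7,-.5,-.3,-.1,.1):
            q=A[(A[:,1]>y0-.1)&(A[:,1]<y0+.1)&(A[:,0]<.64)];print("maxz near y",y0,q[:,2].max())
for n in X0:
    for cams in(("top",),("side",),("top","side")):
        P=[C[n,c] for c in cams if (n,c) in C]
        if not P: continue
        P=np.vstack(P);P=P[P[:,2]>.06]
        r=fit(P,[*X0[n],.54,.2],n);print(n,cams,len(P),r.x[:3],np.degrees(r.x[3:]),"med",np.median(np.abs(r.fun)))
E
```

```text
punch top 0.72 [350.4, 226.9, 19.9, 36.1] 472
probe top 0.8 [382.6, 216.4, 25.8, 34.3] 234
tamper top 0.89 [417.8, 211.3, 33.5, 38.0] 344
stand 0.85 [array([ 0.5386, -0.1036]), array([ 0.5877, -0.3646]), array([ 0.4679, -0.3827]), array([ 0.4195, -0.1251])]Traceback (most recent call last):
  File "<stdin>", line 12, in <module>
IndexError: list index out of range
```

```bash
cat > meas.py <<'E'
from fit import *
np.set_printoptions(precision=4,suppress=True)
X0={"punch":(.446,-.142,.128),"probe":(.469,-.236,.128),"tamper":(.484,-.325,.128)}
C={}
for c in("top","side"):
    im,d=robot.snapshot(c)
    for n in X0:
        o=robot.outline_of(c,n+"_grip")
        if o: m=o[0]["mask"]; P=cloud(c,m,d); C[n,c]=P; print(n,c,round(o[0]["conf"],2),o[0]["box"],len(P))
    A=cloud(c,np.ones_like(d,bool),d)
    if c=="top":
        for y0 in(-.9,-.7,-.5,-.3,-.1,.1):
            q=A[(A[:,1]>y0-.1)&(A[:,1]<y0+.1)&(A[:,0]<.64)&(A[:,0]>.3)];print("maxz near y",y0,q[:,2].max())
    q=A[(A[:,2]>.017)&(A[:,2]<.03)&(abs(A[:,0]-.49)<.17)&(abs(A[:,1]-.23)<.2)]
    print("tray rim",c,len(q),cv2.minAreaRect(q[:,:2].astype("float32")) if len(q)>3 else"")
for n in X0:
    for cams in(("top",),("side",),("top","side")):
        P=[C[n,c] for c in cams if (n,c) in C]
        if not P: continue
        P=np.vstack(P);P=P[P[:,2]>.06]
        r=fit(P,[*X0[n],.54,.2],n);print(n,cams,len(P),r.x[:3],np.degrees(r.x[3:]),"med",np.median(np.abs(r.fun)))
E
python3 meas.py
```

```text
punch top 0.97 [348.8, 224.8, 21.3, 34.9] 464
probe top 0.79 [382.9, 216.5, 25.7, 39.2] 259
tamper top 0.59 [416.4, 211.5, 32.4, 37.0] 298
maxz near y -0.9 0.07760896518375016
maxz near y -0.7 0.20721895823765224
maxz near y -0.5 0.20678100740792693
maxz near y -0.3 0.1682863642421858
maxz near y -0.1 0.15594416660759136
maxz near y 0.1 0.02975088948705551
tray rim top 1343 ((0.4491260051727295, 0.24592813849449158), (0.32509154081344604, 0.2923636734485626), 84.22014617919922)
punch side 0.82 [356.8, 183.6, 25.4, 30.5] 417
probe side 0.56 [376.5, 176.3, 15.7, 12.7] 154
tamper side 0.73 [389.2, 158.5, 15.5, 17.7] 176
tray rim side 2072 ((0.45167145133018494, 0.24054059386253357), (0.31504693627357483, 0.2883138656616211), 84.656982421875)
punch ('top',) 440 [ 0.4517 -0.1506  0.1254] [33.8534 10.1997] med 0.0008845913787441494
punch ('side',) 413 [ 0.4484 -0.1508  0.1303] [34.9469 12.4934] med 0.0011851086292223173
punch ('top', 'side') 853 [ 0.4516 -0.1503  0.1255] [33.5584 11.2674] med 0.0008189514891185929
probe ('top',) 242 [ 0.4686 -0.2411  0.1255] [33.4401  9.2179] med 0.0006590554777689372
probe ('side',) 150 [ 0.4681 -0.2448  0.1269] [ 61.1508 -63.9568] med 0.002325255748519178
probe ('top', 'side') 392 [ 0.4685 -0.2399  0.1254] [33.932   3.2609] med 0.0009061366485593396
tamper ('top',) 293 [ 0.4858 -0.3289  0.1247] [32.5202 10.0785] med 0.0007711142131445539
tamper ('side',) 176 [ 0.4854 -0.3269  0.1248] [32.6743  8.061 ] med 0.0010636623948857655
tamper ('top', 'side') 469 [ 0.4854 -0.3279  0.1248] [32.7127  8.4797] med 0.0010091903339889824
```

```bash
python3 -m inch '{"dp":[[0,0,-0.05],[0,0,-0.1],[0,0,-0.15],[0.03,-0.035,-0.15],[0.06,-0.07,-0.15],[0.09,-0.105,-0.15],[0.12,-0.14,-0.15],[0.15,-0.175,-0.15]],"twist":[0,0,0,2,4,6,8,10.4],"gripper":[1,1,1,1,1,1,1,1]}'
```

```text
time_s: 2.8
ee_pos: [0.3394, -0.4564, 0.3688]
tcp_rot: [0.0, 0.996, 0.094, 0.0]
ft_force: [0.4, -0.3, 1.0]
gripper_width: 0.998
finger_force: 0.0
```

```bash
python3 -m inch '{"dp":[[0.025,-0.042,0],[0.05,-0.084,0],[0.075,-0.126,0],[0.1,-0.168,0],[0.125,-0.21,0],[0.15,-0.252,0],[0.166,-0.281,0.03],[0.166,-0.281,0.08]],"twist":[0,0,0,0,0,0,0,0],"gripper":[1,1,1,1,1,1,1,1]}'
python3 - <<'E'
from h import *
im,d=robot.snapshot("side");cv2.imwrite("pics/s1.png",cv2.resize(im[60:260,250:500,::-1],None,fx=3,fy=3))
s=robot.sense();print(s["ee_pos"],s["time_s"],s["joint_positions"])
E
```

```text
time_s: 3.6
ee_pos: [0.4529, -0.1467, 0.2906]
tcp_rot: [0.001, 0.995, 0.098, 0.004]
ft_force: [1.3, -1.2, -0.6]
gripper_width: 0.997
finger_force: 0.0
[ 0.44718606 -0.1480408   0.2819358 ] 3.65 [ 0.37934481  0.22562094 -0.21851017  2.07119679  0.06273408  0.85646364
 -1.251974  ]
```

View pics/s1.png

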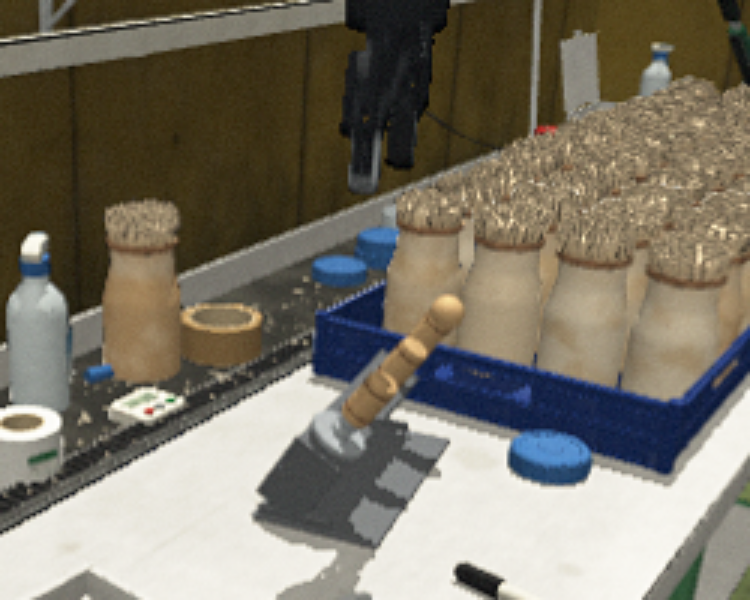

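The crop shows the gripper hovering above the stand, with the fingers at about (380,170). The punch handle is at (370,400), nearest the camera, and its path is clear.

```bash
python3 -m inch '{"dp":[[0,0,0.03],[0,0,0.06],[0,0,0.08],[0,0,0.08],[0,0,0.08]],"twist":[0,0,0,0,0],"gripper":[1,1,1,1,1]}'; python3 -c "
from h import *
s=robot.sense();print(s['ee_pos'],rot(s))
R_=rot(s);print(R_.T@(np.array([.4505,-.1505,.1325])-s['ee_pos']))"
```

```text
time_s: 4.15
ee_pos: [0.4495, -0.1516, 0.2094]
tcp_rot: [0.0, 0.996, 0.094, -0.0]
ft_force: [0.5, 1.0, -0.6]
gripper_width: 0.998
finger_force: 0.0
[ 0.44945155 -0.15159818  0.20938032] [[ 9.82286166e-01  1.87386713e-01 -3.26804183e-04]
 [ 1.87386669e-01 -9.82286216e-01 -1.60673415e-04]
 [-3.51123307e-04  9.65885256e-05 -9.99999934e-01]]
[ 0.00126266 -0.00088969  0.0768798 ]
```

```bash
python3 -m inch '{"dp":[[0.001,-0.001,0.03],[0.001,-0.001,0.055],[0.001,-0.001,0.077],[0.001,-0.001,0.077],[0.001,-0.001,0.077]],"twist":[0,0,0,0,0],"gripper":[1,1,0.6,0.2,0]}'
python3 - <<'E'
from h import *
s=robot.sense();print(s['ee_pos'])
im,d=robot.snapshot("side");a=cv2.resize(im[120:260,310:440,::-1],None,fx=3,fy=3)
im,d=robot.snapshot("top");b=cv2.resize(im[180:320,300:460,::-1],None,fx=3,fy=3)
cv2.imwrite("pics/s2.png",np.hstack([a,b]))
E
```

```text
time_s: 4.65
ee_pos: [0.4508, -0.1502, 0.1328]
tcp_rot: [0.0, 0.996, 0.094, 0.0]
ft_force: [0.9, 0.7, -0.0]
gripper_width: 0.518
finger_force: 0.0
[ 0.4507865  -0.15024336  0.13282261]
```

View pics/s2.png

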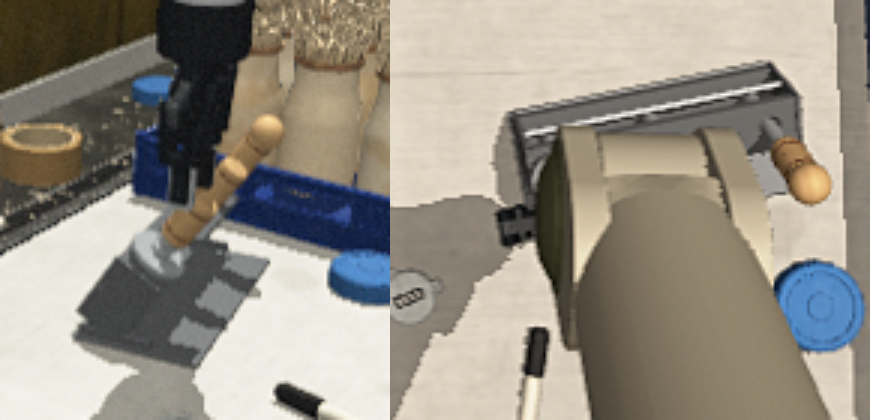

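The fingers straddle near the punch handle in the side crop: the near fingertip is at about (180,198) and the handle at about (195,220). I'll check this numerically.

Run:
```python
from h import *
s=robot.sense();M=rot(s);p=s["ee_pos"]
def cr(P): q=proj("side",P);return np.round((q-[310,120])*3,0).tolist()
for n,o in dict(grasp=[0,0,.006],nearTip=[0,-.022,.025],nearTipL=[-.011,-.022,.025],nearTipR=[.011,-.022,.025],farTip=[0,.022,.025],nearTipBack=[0,-.022,.018]).items(): print(n,cr(p+M@np.array(o)))
u=np.array([-.545*.982,-.545*.187,.839]);g=np.array([.4505,-.1505,.1265])
print("handle",cr(g),"head",cr(g+.024*u),"base",cr(g-.024*u),"disc",cr(g-.0465*u),"tip",cr(g-.124*u))
```

```text
grasp [[188.0, 218.0]]
nearTip [[178.0, 248.0]]
nearTipL [[190.0, 251.0]]
nearTipR [[166.0, 245.0]]
farTip [[195.0, 229.0]]
nearTipBack [[179.0, 241.0]]
handle [[189.0, 219.0]] head [[205.0, 200.0]] base [[173.0, 237.0]] disc [[158.0, 254.0]] tip [[110.0, 309.0]]
```

Run:
```python
from h import *
im,d=robot.snapshot("side");cv2.imwrite("pics/s3.png",cv2.resize(im[150:220,340:410,::-1],None,fx=8,fy=8,interpolation=cv2.INTER_CUBIC))
s=robot.sense();print(s["gripper_width"],s["ee_pos"])
```

```text
0.5005723461081666 [ 0.45091866 -0.15022056  0.13309631]
```

View pics/s3.png

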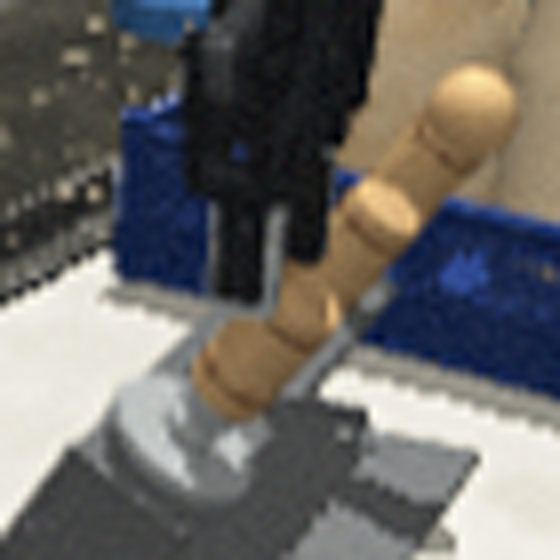

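Near fingertip is at about (370,187) px, some 15 px higher than predicted, while the handle matches its prediction. I'll check this against depth before closing.

Run:
```python
from fit import *
np.set_printoptions(precision=3,suppress=True)
im,d=robot.snapshot("side")
m=np.zeros(d.shape,bool);m[150:200,360:392]=True
dark=(im.max(2)<90)&m
P=cloud("side",dark,d);P=P[(np.abs(P[:,:2]-[.45,-.15]).max(1)<.1)&(P[:,2]>.1)]
s=robot.sense();Q=(P-s["ee_pos"])@rot(s)
print(len(Q)); 
for lo in(-.12,-.1,-.08,-.06,-.04,-.02,0,.02):
    q=Q[(Q[:,2]>lo)&(Q[:,2]<=lo+.02)]
    if len(q):print(lo,len(q),np.percentile(q,[5,50,95],axis=0).ravel())
for rc in((187,370),(180,369),(175,367),(178,378),(180,377)): print(rc,im[rc],(atd("side",rc,d[rc])-s["ee_pos"])@rot(s))
print(s["ft_force"],s["moment"])
```

```text
687
-0.12 183 [-0.018 -0.069 -0.118 -0.007 -0.053 -0.11   0.011 -0.013 -0.101]
-0.1 165 [-0.016 -0.064 -0.099 -0.01  -0.031 -0.09   0.009  0.029 -0.081]
-0.08 139 [-0.013 -0.057 -0.079 -0.009 -0.036 -0.069  0.011  0.04  -0.061]
-0.06 85 [-0.011 -0.038 -0.058 -0.004 -0.025 -0.048  0.006  0.025 -0.041]
-0.04 87 [-0.01  -0.038 -0.039 -0.003 -0.03  -0.03   0.007  0.023 -0.022]
-0.02 11 [-0.02   0.006 -0.019 -0.005  0.022 -0.017  0.003  0.084 -0.001]
0 5 [-0.02  -0.006  0.    -0.016  0.082  0.005 -0.008  0.088  0.017]
0.02 2 [-0.004  0.079  0.022 -0.004  0.083  0.024 -0.004  0.088  0.025]
(187, 370) [28 27 31] [-0.003 -0.035 -0.024]
(180, 369) [21 22 25] [ 0.001 -0.035 -0.042]
(175, 367) [24 28 31] [ 0.002 -0.051 -0.06 ]
(178, 378) [24 22 22] [-0.004  0.021 -0.028]
(180, 377) [20 20 23] [-0.002  0.02  -0.023]
[ 0.208 -0.081  0.295] [-0.013  0.053 -0.007]
```

Run:
```python
from fit import *
np.set_printoptions(precision=3,suppress=True)
im,d=robot.snapshot("side");s=robot.sense()
for r in(186,189,192,195,198,201,204):
  for c in(364,367,370,373): print((r,c),im[r,c],(atd("side",(r,c),d[r,c])-s["ee_pos"])@rot(s), end=" | ")
  print()
```

```text
(186, 364) [39 49 78] [0.127 0.308 0.128] | (186, 367) [34 34 35] [ 0.005 -0.035 -0.025] | (186, 370) [21 25 24] [-0.003 -0.036 -0.027] | (186, 373) [108 111 109] [-0.008 -0.028 -0.025] | 
(189, 364) [140 136 127] [0.122 0.295 0.134] | (189, 367) [119 125 126] [ 0.007 -0.029 -0.015] | (189, 370) [127 122 112] [-0.001 -0.03  -0.017] | (189, 373) [108 109 106] [-0.009 -0.031 -0.019] | 
(192, 364) [123 126 125] [0.049 0.078 0.044] | (192, 367) [137 111  83] [ 0.013 -0.008  0.003] | (192, 370) [135 108  74] [ 0.004 -0.011 -0.   ] | (192, 373) [138 109  75] [-0.005 -0.016 -0.004] | 
(195, 364) [154 130  98] [ 0.022 -0.004  0.015] | (195, 367) [131 104  72] [ 0.011 -0.011  0.01 ] | (195, 370) [136 110  74] [ 0.002 -0.014  0.007] | (195, 373) [127 104  70] [-0.006 -0.015  0.005] | 
(198, 364) [130 115  95] [ 0.019 -0.011  0.02 ] | (198, 367) [121  95  67] [ 0.01  -0.013  0.017] | (198, 370) [128 104  72] [ 0.002 -0.013  0.015] | (198, 373) [119  94  66] [-0.005 -0.009  0.015] | 
(201, 364) [105 108 110] [ 0.019 -0.008  0.03 ] | (201, 367) [116  96  78] [ 0.009 -0.014  0.025] | (201, 370) [114  90  59] [ 0.002 -0.01   0.025] | (201, 373) [63 59 56] [0.02  0.075 0.065] | 
(204, 364) [116 119 118] [ 0.019 -0.008  0.038] | (204, 367) [140 143 143] [ 0.011 -0.006  0.037] | (204, 370) [148 151 150] [0.02  0.049 0.063] | (204, 373) [104 109 108] [0.015 0.059 0.066] |
```

The camera shows the fingertips about 30–40 mm short of where the data sheet puts them, relative to the reported TCP. Handle and finger are measured by the same camera, so I'll trust that and creep down while measuring.

```bash
cat > tips.py <<'E'
from fit import *
np.set_printoptions(precision=4,suppress=True)
s=robot.sense();print(s["time_s"],s["ee_pos"],s["gripper_width"],s["ft_force"],s["finger_force"])
im,d=robot.snapshot("side")
m=np.zeros(d.shape,bool);m[60:230,330:420]=True
Q=(cloud("side",m,d)-s["ee_pos"])@rot(s)
for a,b,n in((-.06,-.022,"near"),(.016,.06,"far")):
    q=Q[(abs(Q[:,0])<.02)&(Q[:,1]>a)&(Q[:,1]<b)&(Q[:,2]>-.09)&(Q[:,2]<.06)]
    l=q[q[:,2]>np.percentile(q[:,2],70)]
    print(n,len(q),"tip z",np.sort(q[:,2])[-5:],"x",np.percentile(l[:,0],[5,50,95]),"y",np.percentile(l[:,1],[5,50,95]))
cv2.imwrite("pics/last.png",cv2.resize(im[140:230,330:430,::-1],None,fx=6,fy=6,interpolation=cv2.INTER_CUBIC))
E
python3 tips.py
python3 -m inch '{"dp":[[0,0,0.008],[0,0,0.016],[0,0,0.016]],"twist":[0,0,0],"gripper":[0,0,0]}'; python3 tips.py
```

```text
4.9 [ 0.4506 -0.1502  0.1327] 0.49230025272115735 [-0.011   0.69   -0.4627] 0.0
near 275 tip z [0.0504 0.0508 0.0514 0.0532 0.0533] x [-0.0096  0.0005  0.0166] y [-0.0374 -0.0311 -0.0249]
far 143 tip z [-0.0148 -0.0141  0.0487  0.0506  0.0528] x [-0.0101 -0.0037  0.009 ] y [0.0177 0.0203 0.0228]
time_s: 5.25
ee_pos: [0.4494, -0.1497, 0.1144]
tcp_rot: [-0.0, 0.996, 0.095, -0.001]
ft_force: [-0.6, 0.9, -0.4]
gripper_width: 0.5
finger_force: 0.0
5.25 [ 0.4494 -0.1497  0.1144] 0.5000188380207035 [-0.5682  0.8721 -0.3771] 0.0
near 279 tip z [0.0476 0.0484 0.0508 0.0511 0.0553] x [-0.0097  0.0003  0.0188] y [-0.0369 -0.0302 -0.0248]
far 118 tip z [0.0353 0.0456 0.047  0.0484 0.0487] x [-0.0103 -0.0038  0.0173] y [0.0176 0.0206 0.0513]
```

```bash
python3 -m inch '{"dp":[[0.001,0,0.008],[0.001,0,0.017],[0.001,0,0.017],[0.001,0,0.017]],"twist":[0,0,0,0],"gripper":[0,0,0,0]}'; python3 tips.py
```

```text
time_s: 5.7
ee_pos: [0.4508, -0.1496, 0.0981]
tcp_rot: [-0.0, 0.996, 0.095, -0.001]
ft_force: [0.3, 0.4, 0.2]
gripper_width: 0.499
finger_force: 0.0
5.7 [ 0.4508 -0.1496  0.0981] 0.49886971185774137 [0.2761 0.4142 0.232 ] 0.0
near 267 tip z [0.0362 0.0383 0.0393 0.0412 0.0448] x [-0.01   0.002  0.019] y [-0.0375 -0.0306 -0.0238]
far 92 tip z [0.0305 0.0306 0.0308 0.031  0.0315] x [-0.0104 -0.0018  0.0188] y [0.0181 0.0228 0.057 ]
```

View pics/last.png

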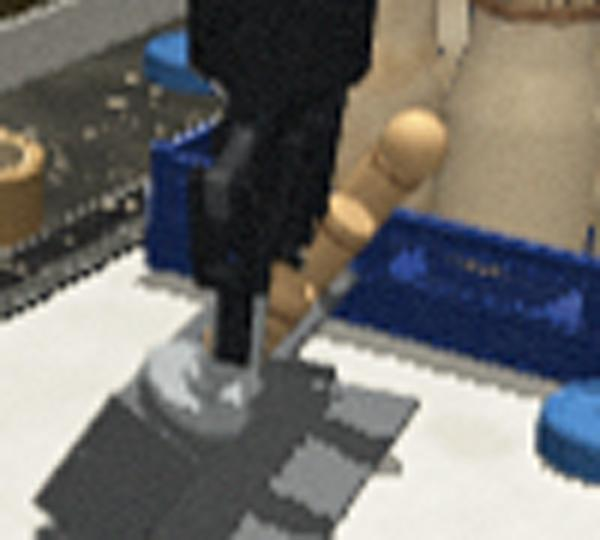

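The near finger now covers the middle of the handle, with its tip at crop (235,360), above the disc. Closing gently.

```bash
python3 -m inch '{"dp":[[0,0.001,0],[0,0.001,0],[0,0.001,0],[0,0.001,0]],"twist":[0,0,0,0],"gripper":[-0.1,-0.2,-0.28,-0.28]}';python3 -m inch '{"dp":[[0,0,0],[0,0,0],[0,0,0],[0,0,0],[0,0,0]],"twist":[0,0,0,0,0],"gripper":[-0.35,-0.45,-0.6,-1,-1]}'; python3 tips.py
```

```text
time_s: 6.15
ee_pos: [0.4513, -0.1507, 0.0987]
tcp_rot: [0.0, 0.996, 0.094, 0.0]
ft_force: [0.0, 0.2, -0.1]
gripper_width: 0.354
finger_force: 0.0
time_s: 6.65
ee_pos: [0.4512, -0.1509, 0.0987]
tcp_rot: [0.0, 0.996, 0.094, 0.0]
ft_force: [-1.3, -0.3, 6.5]
gripper_width: 0.311
finger_force: 58.6
6.65 [ 0.4512 -0.1509  0.0987] 0.31055648376801637 [-1.3122 -0.3288  6.5496] 58.63565146923065
near 250 tip z [0.0392 0.0402 0.0413 0.0427 0.045 ] x [-0.0078  0.0038  0.0193] y [-0.0302 -0.0262 -0.0224]
far 43 tip z [0.0316 0.0319 0.0325 0.0326 0.0326] x [-0.0086  0.0156  0.0194] y [0.0162 0.046  0.0577]
```

View pics/last.png

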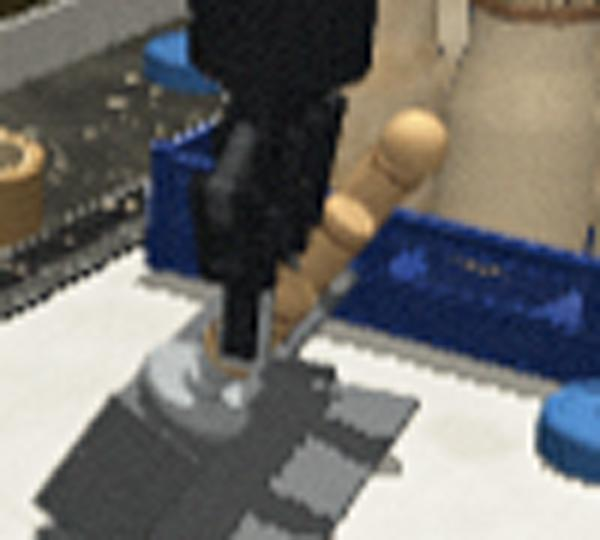

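```bash
python3 -m inch '{"dp":[[-0.0015,0,-0.0025],[-0.003,0,-0.005],[-0.005,0,-0.0083],[-0.008,0,-0.013],[-0.0105,0,-0.017],[-0.0105,0,-0.017]],"twist":[0,0,0,0,0,0],"gripper":[-1,-1,-1,-1,-1,-1]}'; python3 tips.py >/dev/null
```

```text
time_s: 7.3
ee_pos: [0.4405, -0.1528, 0.1162]
tcp_rot: [0.0, 0.996, 0.094, 0.0]
ft_force: [-0.9, 0.8, -1.1]
gripper_width: 0.314
finger_force: 59.0
```

View pics/last.png

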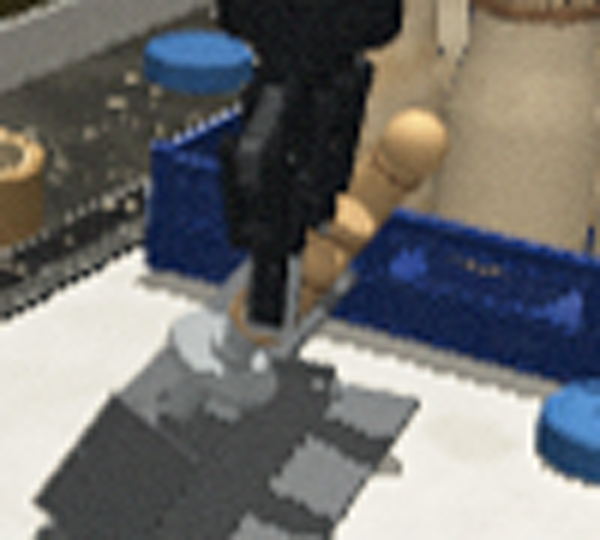

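The punch is rising along its slant (disc now at crop (220,350)) and the stand corner at (40,500) hasn't moved. I'll keep pulling.

```bash
python3 -m inch '{"dp":[[-0.004,0,-0.0065],[-0.008,0,-0.013],[-0.012,0,-0.0195],[-0.016,0,-0.026],[-0.02,0,-0.0325],[-0.024,0,-0.039],[-0.028,0,-0.0455],[-0.028,0,-0.0455]],"twist":[0,0,0,0,0,0,0,0],"gripper":[-1,-1,-1,-1,-1,-1,-1,-1]}'
```

```text
time_s: 8.15
ee_pos: [0.4131, -0.1582, 0.1619]
tcp_rot: [0.0, 0.996, 0.094, 0.0]
ft_force: [0.8, 0.8, -1.0]
gripper_width: 0.315
finger_force: 59.0
```

```bash
python3 -m inch '{"dp":[[0,0,-0.04],[0,0,-0.08],[0.01,-0.02,-0.09],[0.025,-0.06,-0.09],[0.045,-0.1,-0.09],[0.06,-0.14,-0.09],[0.076,-0.18,-0.09],[0.092,-0.22,-0.09]],"twist":[0,0,0,-6,-13,-20,-27,-34.6],"gripper":[-1,-1,-1,-1,-1,-1,-1,-1]}'; python3 -c "
from h import *
s=robot.sense();M=rot(s);print(s['ee_pos'],M[:,0],s['joint_positions']);print(M.T@(np.array([.4925,.2415,.25])-s['ee_pos']))"
```

```text
time_s: 8.95
ee_pos: [0.4624, 0.0772, 0.251]
tcp_rot: [0.0, 0.921, 0.389, 0.0]
ft_force: [0.8, -0.8, -1.1]
gripper_width: 0.315
finger_force: 59.4
[0.4624291  0.07719249 0.25104427] [6.98046377e-01 7.16052544e-01 9.32058679e-05] [ 0.08231303  0.27967587 -0.46057893  2.10882847  0.17394659  0.78842224
 -1.2585772 ]
[ 0.1386436  -0.09316203  0.0010473 ]
```

```bash
python3 -m inch '{"dp":[[0.03,-0.02,0],[0.06,-0.04,0],[0.09,-0.06,0],[0.12,-0.08,0],[0.139,-0.093,0],[0.139,-0.093,0],[0.139,-0.093,0]],"twist":[-8,-16,-24,-32,-39.6,-39.6,-39.6],"gripper":[-1,-1,-1,-1,-1,-1,-1]}'
cat > tool.py <<'E'
from fit import *
np.set_printoptions(precision=4,suppress=True)
s=robot.sense();M=rot(s);print(s["time_s"],s["ee_pos"],np.degrees(np.arctan2(M[1,0],M[0,0])),s["ft_force"],s["finger_force"])
im,d=robot.snapshot("side")
Pa=cloud("side",d>0,d)
Q=Pa[(abs(Pa[:,0]-.49)<.18)&(abs(Pa[:,1]-.24)<.22)]
q=Q[(Q[:,2]>.018)&(Q[:,2]<.027)]
for o in robot.outline_of("side","punch_grip")[:1]:
    P=cloud("side",o["mask"],d);P=P[P[:,2]>.006];u=M[:,0]
    yaw=np.arctan2(u[1],u[0]);g=s["ee_pos"]+[0,0,.028]
    r=fit(P,[*g,.57,yaw],"punch");x=r.x;U=dirn(x[3],x[4]);print("conf",o["conf"],len(P),"grip",x[:3],np.degrees(x[3:]),"tip",x[:3]-.124*U,"head",x[:3]+.024*U,np.median(abs(r.fun)))
cv2.imwrite("pics/tool.png",cv2.resize(im[160:400,140:400,::-1],None,fx=2.3,fy=2.3,interpolation=cv2.INTER_CUBIC))
for o in robot.outline_of("side","tray")[:1]: 
    k=max(cv2.findContours(o["mask"].astype("uint8"),0,1)[0],key=cv2.contourArea);h=cv2.approxPolyDP(cv2.convexHull(k),6,True)[:,0]
    print("tray",[atz("side",(b,a),.024)[:2] for a,b in h])
E
python3 tool.py
```

```text
time_s: 9.65
ee_pos: [0.4933, 0.2396, 0.2504]
tcp_rot: [-0.0, 0.737, 0.676, -0.001]
ft_force: [0.3, 0.2, -0.4]
gripper_width: 0.309
finger_force: 59.3
9.65 [0.4933 0.2396 0.2504] 84.98848157493677 [ 0.3458  0.2144 -0.3979] 59.34927999973297
conf 0.6 791 grip [0.4931 0.2404 0.2771] [33.1302 84.3286] tip [0.4998 0.3078 0.1732] head [0.4918 0.2274 0.2972] 0.0006698707528190071
tray [array([0.3722, 0.0947]), array([0.3847, 0.4048]), array([0.6003, 0.3833]), array([0.5742, 0.0737])]
```

View pics/tool.png

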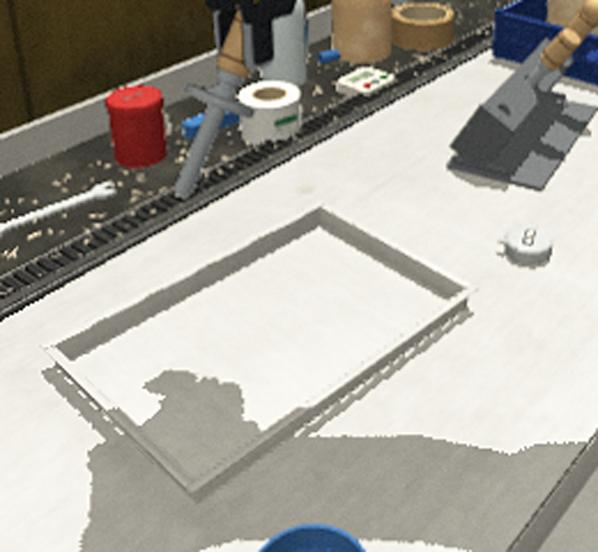

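```bash
python3 -m inch '{"dp":[[0,0,0.04],[0,0,0.08],[0,0,0.12],[0,0,0.145],[0,0,0.155],[0,0,0.162],[0,0,0.166],[0,0,0.166]],"twist":[0,0,0,0,0,0,0,0],"gripper":[-1,-1,-1,-1,-1,-1,-1,-1]}'; python3 tool.py
```

```text
time_s: 10.6
ee_pos: [0.4941, 0.2398, 0.0857]
tcp_rot: [0.0, 0.737, 0.676, 0.0]
ft_force: [-0.9, -0.4, -0.5]
gripper_width: 0.314
finger_force: 59.4
10.6 [0.4941 0.2398 0.0857] 85.01886066307075 [-0.8647 -0.4393 -0.4975] 59.36487793922424
conf 0.87 684 grip [0.4941 0.2401 0.1139] [33.2986 83.8315] tip [0.5015 0.3078 0.0102] head [0.4927 0.227  0.1339] 0.0007367872328937278
tray [array([0.3705, 0.0934]), array([0.386 , 0.4058]), array([0.6042, 0.3828]), array([0.5761, 0.0752])]
```

```bash
python3 -m inch '{"dp":[[0,0,0.003],[0,0,0.005],[-0.006,0,0.009],[-0.012,0,0.0135],[-0.020,0,0.0205],[-0.0275,0,0.028],[-0.0275,0,0.028]],"twist":[0,0,0,0,0,0,0],"gripper":[-1,-1,-1,-1,-1,-1,-1]}'; python3 tool.py
```

```text
time_s: 11.45
ee_pos: [0.4913, 0.211, 0.0566]
tcp_rot: [0.0, 0.737, 0.675, -0.0]
ft_force: [1.4, -3.4, 5.0]
gripper_width: 0.311
finger_force: 59.0
11.45 [0.4913 0.211  0.0566] 84.96768580364511 [ 1.3523 -3.4445  4.9585] 59.02921915054321
conf 0.57 593 grip [0.4917 0.2127 0.0855] [49.8592 84.28  ] tip [0.5011 0.307  0.0055] head [0.4898 0.1944 0.101 ] 0.000837605295342784
tray [array([0.3724, 0.0905]), array([0.3847, 0.4048]), array([0.6042, 0.3828]), array([0.5922, 0.1842]), array([0.5511, 0.0782])]
```

Pivoting in the grip works as planned; the lean is now 50°. Next I'll take it to about 72°.

```bash
python3 -m inch '{"dp":[[-0.0065,0,0.0085],[-0.0125,0,0.017],[-0.018,0,0.028],[-0.023,0,0.040],[-0.023,0,0.040]],"twist":[0,0,0,0,0],"gripper":[-1,-1,-1,-1,-1]}'; python3 tool.py
```

```text
time_s: 12.1
ee_pos: [0.4889, 0.189, 0.0163]
tcp_rot: [-0.0, 0.737, 0.676, -0.001]
ft_force: [0.4, -1.8, 3.7]
gripper_width: 0.305
finger_force: 58.8
12.1 [0.4889 0.189  0.0163] 85.03056659397348 [ 0.3798 -1.7818  3.6535] 58.838549852371216
conf 0.91 702 grip [0.4797 0.206  0.0622] [65.1274 81.9213] tip [0.4955 0.3174 0.0101] head [0.4766 0.1844 0.0723] 0.0025006335546728826
tray [array([0.3722, 0.0947]), array([0.3587, 0.1298]), array([0.3847, 0.4048]), array([0.5988, 0.3821]), array([0.5836, 0.1521]), array([0.4998, 0.0809])]
```

View pics/tool.png

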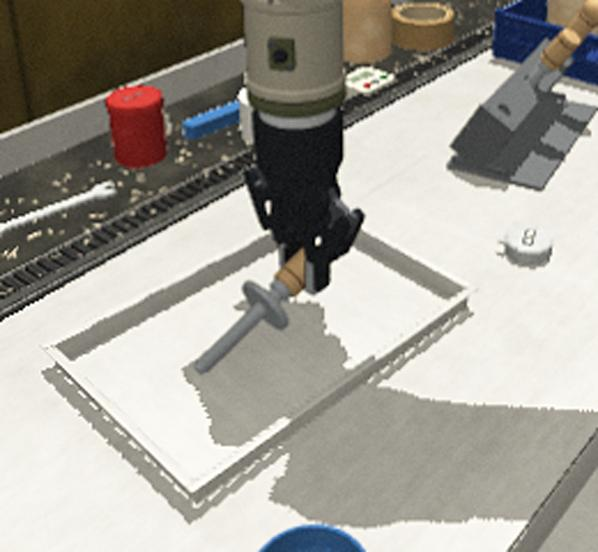

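The punch is nearly lying inside the tray, tip at (200,368) and disc at (265,305). Releasing.

```bash
python3 -m inch '{"dp":[[0,0,0],[0,0,0],[0,0,0],[0,0,0],[0,0,-0.02],[0,0,-0.06],[0,0,-0.1],[0,0,-0.15]],"twist":[0,0,0,0,0,0,0,0],"gripper":[-0.3,-0.2,-0.1,0.1,0.2,0.2,0.2,0.2]}'; python3 -m inch '{"dp":[[-0.04,0,-0.03],[-0.08,0,-0.05],[-0.12,0,-0.05],[-0.14,0,-0.05],[-0.14,0,-0.05],[-0.14,0,-0.05],[-0.14,0,-0.05]],"twist":[0,0,0,0,0,0,0],"gripper":[0,0,0,0,0,0,0]}'; python3 tool.py
python3 - <<'E'
from fit import *
im,d=robot.snapshot("top");
im2,_=robot.snapshot("side")
cv2.imwrite("pics/fin.png",np.vstack([cv2.resize(im[170:320,120:480,::-1],None,fx=1.6,fy=1.6),cv2.resize(im2[150:380,140:460,::-1],(576,345))]))
E
```

```text
time_s: 13.05
ee_pos: [0.4883, 0.1891, 0.1677]
tcp_rot: [-0.001, 0.737, 0.676, -0.001]
ft_force: [1.0, -0.8, 0.1]
gripper_width: 0.605
finger_force: 0.0
time_s: 13.75
ee_pos: [0.4773, 0.0512, 0.2171]
tcp_rot: [-0.0, 0.737, 0.676, 0.0]
ft_force: [-0.6, 0.3, 0.2]
gripper_width: 0.504
finger_force: 0.0
13.75 [0.4773 0.0512 0.2171] 85.13082315561509 [-0.6324  0.3332  0.233 ] 0.0
conf 0.68 1219 grip [ 0.4914 -0.1401  0.0545] [-95.6545  94.3269] tip [ 0.5007 -0.2631  0.0667] head [ 0.4896 -0.1162  0.0521] 0.014782443891736418
tray [array([0.3722, 0.0947]), array([0.386 , 0.4058]), array([0.6003, 0.3833]), array([0.5731, 0.0786])]
```

View pics/fin.png

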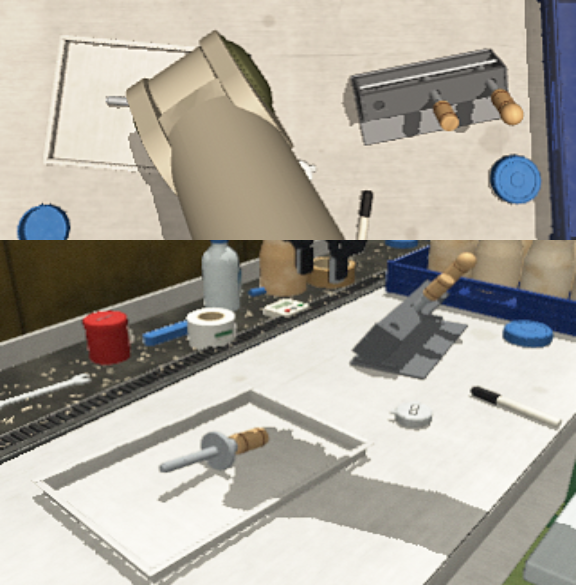

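The punch lies inside the tray (side crop (215,450)). The stand is upright in its place with the two other tools, and the arm is clear.

```bash
python3 -c "
from station import robot
print(robot.hand_in())"
```

```text
the job is handed in; nothing more can be done
None
```

The hole punch is lying inside the steel tray, the stand is upright in its place with the tamper and probe still in it, and I handed the job in about 14 s into the 43 s limit; no verdict came back.

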